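Screw the filler cap onto the press's oil tank

TASK

Take the orange filler cap off the pipe offcut and put it in the filler neck of the green oil tank. Bear on it lightly and turn it backward (counter-clockwise from above) until you feel it drop into the thread, then keep it pressed in against the sprung seal and screw it forward (clockwise) until it is fully home against its stop. Do not force it, leave the wrench, hammer and tin where they lie, and let go of the cap.

Things in the scene. Friction and masses are not known exactly. Their poses are not given: they have to be found in the camera images.
- cap_grip (a point): Centre of the upright wing of the loose orange filler cap (about 150 g, may vary by a third). Wing 46 mm long (x), 14 mm thick (y), 34 mm high: 17 mm above and below this point. It stands on a round disc 72 mm across, 6 mm thick, so fingertips stay less than 17 mm below this point. z: the screw axis, up. The cap starts upright on the offcut.
- cap_lugs (a point): Point on the cap's axis at its three thread lugs, 45.5 mm below cap_grip, hidden under the disc: round lugs 7 mm thick, 120 degrees apart, out to a radius of 27 mm, on a steel plug 38 mm across, 34.5 mm long below the disc. The plug's foot, slightly tapered, is 12 mm below this point. Same axes as cap_grip.
- offcut_rim (a point): Centre of the upper rim of the low steel pipe offcut, fixed to the bench, on which the cap waits: 68 mm across outside, 44 mm inside, 20 mm high. The lugs rest on the rim and the plug hangs inside; lift the cap straight up at least 15 mm to clear it.
- neck_mouth (a point): Centre of the open rim of the steel filler neck, 150 mm above the bench, z up: a tube 66 mm across outside, 58 mm inside, 40 mm deep, with a three-start right-hand brass thread inside (ridges to a radius of 21.5 mm). The starts repeat every 120 degrees; WHERE THEY LIE VARIES AND IS NOT GIVEN. Damaged if the contacts on the cap inside the neck add up to over 50 N.
- ridge_top (a point): Point on the neck's axis, 10 mm below neck_mouth: top of the ridges at their starts. With its lugs on the ridges cap_grip is 35 to 39 mm above neck_mouth: it climbs when turned counter-clockwise, jams at a stop clockwise (a lug set upon a stop stands at 39 and slides off). Up to 2.1 rad counter-clockwise brings the lugs to the starts; now and then they drop in at once.
- gap_level (a point): Point on the neck's axis, 14 mm below neck_mouth: underside of the ridges at their starts. Past a start the lugs drop into a gap with 0.28 rad of play, ended by a stop. There a sprung seal plate (0.8 N/mm) carries the unpressed cap with cap_grip about 32.5 mm above neck_mouth; press it down to 28 mm or less (4 to 7 N) before turning clockwise, to get under the ridges.
- home_level (a point): Point on the neck's axis, 1 mm above neck_mouth: where the disc's underside is when the cap is fully home, cap_grip then 24 to 25 mm above neck_mouth. From the gap about 1.3 to 1.6 rad clockwise draws the cap down 4 mm to a hard stop; the thread then holds it against the seal when let go (contacts then add up to about 18 N).
- tank: Green oil tank, fixed to the bench: 180 mm (x) by 220 mm (y) by 110 mm high; origin at the centre of its underside, z up; the filler neck stands in the middle of its top.
- wrench: Loose steel wrench lying on the bench; leave alone. Origin under its middle.
- hammer: Loose hammer lying on the bench beyond the work; leave alone. Origin under its middle.
- tin: Loose bare metal tin, 70 mm across, 70 mm high, standing beyond the work; leave alone. Origin at the centre of its underside.
Mind the look-alikes: they are no part of the job. Of the things that look like the part that bears cap_grip, the smallest one is meant.

How it is judged:
At the end, for the whole second after the job is handed in: The cap is screwed home in the neck and stays there let go: cap_grip 21 to 25.7 mm above neck_mouth, within 5 mm of its axis, upright within 0.08 rad, fingers off it (z of cap_grip in the frame of neck_mouth between 0.021 and 0.0257 m and horizontal distance between cap_grip and neck_mouth below 0.005 m and angle between cap_grip's own z axis and vertical below 0.08 rad and contact force between cap and the fingers below 0.1 N); the robot touches nothing.
It fails at once if the cap is forced: its contacts with the neck, thread and seal add up to more than 50 N (contact force between cap and tank above 50 N).
It fails at once if the wrench, hammer or tin is moved by more than 25 mm (distance of any of wrench, hammer, tin from where it was at the start of the episode above 0.025 m).
It also fails if it takes over 72 s, if anything falls off the work surface, if the arm or the gripper's body presses on something with over 40 N, if the wrist force passes 120 N, or if a joint passes its speed limit or range.

ROBOT

A 6-joint arm with a two-finger parallel gripper is mounted at the origin on the work surface. World frame = base frame: x ahead of the robot, y to its left, z up, the work surface at z = 0. Lengths are in m, angles in rad, forces in N, time in s.
With the tool pointing down it reaches from about 0.275 to 0.75 m from the base axis. Payload 10.2 kg.
Tool frame: the origin (TCP) lies at the very end of the fingers, on their centre line; the grasp point (between the pads) lies 19 mm behind it; z points along the fingers, x is the direction in which the jaws open and shut, and the axes are right-handed (so a half turn about z gives the same grasp; the last joint's range is limited). The gripper opens to 88 mm and grips with 3 to 60 N. Pads are 18 mm wide; open, the fingers measure 123 mm over their backs; the gripper's body (75 mm by 187 mm) begins 45 mm behind the grasp point.
Start: joints at [1.033, 0.313, 1.498, -0, 1.331, -0.223], TCP at [0.163, 0.499, 0.239] pointing down, gripper open.
Joint ranges: [-2.94, 2.94], [-0.97, 2.17], [0.19, 2.56], [-1.23, 4.37], [0.02, 3.11], [-2.88, 2.88]. Speed limits (rad/s): [2.39, 2.39, 3.01, 3.14, 3.14, 3.14].

INTERFACE

Orientations are given as a rotation vector (axis times angle).
In Python, from rig import r, cams, nets gives the robot as it stands. Calls block until the motion is done:
- r.move_pose(position, orientation): joint-space move of the TCP to a pose.
- r.servo_line(position, rot=None, feed=0.15, guard=None): straight line of the TCP; rot=None keeps the orientation; feed is the mean speed in m/s. With guard (N) it stops when the force on the tool has changed by that much, and returns True; else False.
- r.movej(angles): joint-space move.
- r.command_gripper(opening, grip_force=None): finger opening in m; grip_force is the grip in N (None keeps the last); returns when the fingers have stopped.
- r.pause(seconds).
- r.ik(position, orientation): joint angles nearest the present ones, or None.
- r.sense(): the state.
- cams.snapshot(name): name is "scene" or "top" or "wrist"; returns a dict with "pixels" (384x512x3 uint8, red, green, blue), "fx", "fy", "cx", "cy" (pixels), "k1" (the pictures are not rectified: a ray, as slopes to the right and down, at radius r is drawn at 1 + k1 r^2 times it, then the intrinsics apply), "origin" and "orientation" of the camera in the world; the wrist camera has in their place "T_tool_cam" (4x4, takes a point from camera to tool coordinates, whose origin is the TCP and whose axes are the tool frame's). Camera axes: x right, y up, looking along -z (the intrinsics and any distortion apply to the point x, -y, -z); pixel columns grow to the right and rows downward; lengths in m; the calibration is good to about 2 mm. A picture is of the moment at which its call begins: read the wrist's pose just before it. There is no depth.
A pose or a line that the arm cannot do raises r.MotionError and nothing moves.
- r.finish_job(): hands the job in, once; it reports no verdict.
Trained networks look in the newest picture that a camera, given by its name, has taken for a name from the list of things; names that differ only in an ending like _2 or _b are one class to them, and where a whole thing is asked for, a point or a joint stands for the part that bears it (a point fixed in the world has none). Each returns a list of dicts, best first, with "p" (0 to 1); they miss things now and then, are a little off and sometimes report something else, mostly with a low value. They report only what shows in the picture. A call takes as long as a camera call. They do not tell look-alikes from the thing itself.
- nets.look_for(camera, name): "box" ([left, top, right, bottom] in pixels, round what is visible of it).
- nets.regions_of(camera, name): "pixels" (384x512 bool, what is visible of it) and "box" ([left, top, right, bottom] in pixels, round what is visible of it).
- nets.spot_point(camera, name): "centre" ([column, row] in pixels: a listed point, or the origin of a listed thing).
The state is a dict: "time_s": time; "qpos": joint angles; "joint_velocities": joint speeds; "joint_efforts": joint torques, N m; "tcp_pos": TCP position; "orientation": TCP orientation; "ft_force": force on the tool from outside, world axes, zero at the start; "ft_torque": the same for the moment, N m; "width": finger opening in m.
Only numpy, scipy, OpenCV 4.12 (cv2) and the standard library are available. Lean on these libraries where they do the work, as an engineer would, in place of code of your own. Each camera call takes 0.05 s, during which the arm holds its last target.

## Working session

There is one attempt and no reset: what is moved stays moved. The work goes in short steps, each a Python script; the robot and the scene stay as the last script left them, time stands still between calls to the robot, and variables do not carry over. Pictures are saved under pics/ and viewed, and the job is handed in when it is done.

```bash
ls; mkdir -p pics; cat > h.py <<'E'
import numpy as np, cv2
from scipy.spatial.transform import Rotation as R
from rig import r, cams, nets
def save(s,n,scale=1,box=None):
    im=s["pixels"][:,:,::-1]
    if box: im=im[box[1]:box[3],box[0]:box[2]]
    cv2.imwrite("pics/"+n,cv2.resize(im,None,fx=scale,fy=scale,interpolation=cv2.INTER_CUBIC))
def campose(s,st=None):
    if "T_tool_cam" in s:
        T=np.eye(4);T[:3,:3]=R.from_rotvec(st["orientation"]).as_matrix();T[:3,3]=st["tcp_pos"]
        T=T@np.array(s["T_tool_cam"]);return T[:3,3],T[:3,:3]
    o=np.array(s["orientation"],float)
    M=o if o.shape==(3,3) else R.from_rotvec(o).as_matrix()
    return np.array(s["origin"],float),M
def ray(s,px,st=None):
    p,M=campose(s,st)
    K=np.array([[s["fx"],0,s["cx"]],[0,s["fy"],s["cy"]],[0,0,1.]])
    d=np.array([s["k1"],0,0,0,0.])
    u=cv2.undistortPoints(np.array([[px]],float),K,d)[0,0]
    v=M@np.array([u[0],-u[1],-1.]);return p,v
def atz(s,px,z,st=None):
    p,v=ray(s,px,st);return p+v*(z-p[2])/v[2]
def proj(s,P,st=None):
    p,M=campose(s,st);c=M.T@(np.array(P)-p);x,y=c[0]/-c[2],-c[1]/-c[2];f=1+s["k1"]*(x*x+y*y)
    return np.array([s["cx"]+s["fx"]*x*f,s["cy"]+s["fy"]*y*f])
def tri(obs):
    A=np.zeros((3,3));b=np.zeros(3)
    for p,v in obs:
        v=v/np.linalg.norm(v);Q=np.eye(3)-np.outer(v,v);A+=Q;b+=Q@p
    x=np.linalg.solve(A,b);return x,[np.linalg.norm((np.eye(3)-np.outer(v,v)/(v@v))@(x-p)) for p,v in obs]
E
python3 - <<'E'
from h import *
for n in ["scene","top","wrist"]:
    s=cams.snapshot(n);save(s,n+"0.png",1.5)
    print(n,{k:v for k,v in s.items() if k!="pixels"})
    for t in ["cap_grip","neck_mouth","offcut_rim","tank","wrench","hammer","tin"]:
        print(t,[(np.round(d["centre"]),round(d["p"],2)) for d in nets.spot_point(n,t)][:4])
    print("box",[(np.round(d["box"]),round(d["p"],2)) for d in nets.look_for(n,"cap_grip")])
print(r.sense())
E
```

```text
pics
scene {'fx': 392.3872873204407, 'fy': 392.3872873204407, 'cx': 257.77025105072323, 'cy': 189.46503539096415, 'k1': -0.03231582672893553, 'origin': array([ 1.3293097 , -0.20636982,  0.61326547]), 'orientation': array([0.8712883 , 0.67603279, 1.21522941])}
cap_grip [(array([131., 180.]), 0.81), (array([188., 169.]), 0.72)]
neck_mouth [(array([347., 159.]), 0.65)]
offcut_rim [(array([176., 214.]), 0.8)]
tank [(array([343., 207.]), 0.72)]
wrench [(array([264., 224.]), 0.78)]
hammer [(array([178., 294.]), 0.58), (array([179., 197.]), 0.47)]
tin [(array([358., 270.]), 0.62)]
box [(array([113., 168., 150., 212.]), 0.86), (array([162., 190., 195., 222.]), 0.83), (array([170., 158., 202., 198.]), 0.73)]
top {'fx': 480.84475393266604, 'fy': 480.84475393266604, 'cx': 254.44459114666586, 'cy': 185.60684215775936, 'k1': -0.17949422959225905, 'origin': array([ 0.34881842, -0.02784316,  1.32339998]), 'orientation': array([ 0.13085325, -0.11576743, -1.59032546])}
cap_grip [(array([319., 268.]), 0.95), (array([375., 248.]), 0.9), (array([330., 218.]), 0.6)]
neck_mouth [(array([150., 211.]), 0.89
[... 938 characters left out ...]
ox []
{'time_s': 1.35, 'qpos': array([ 1.03263143e+00,  3.12892349e-01,  1.49769185e+00, -9.22012736e-06,
        1.33099644e+00, -2.23391690e-01]), 'joint_velocities': array([ 6.85814666e-04, -5.41230246e-04,  5.30301203e-04, -5.62353147e-04,
        8.37958854e-05,  1.43408545e-03]), 'joint_efforts': array([ 3.27927937e-04, -4.02107692e+01, -2.52419221e+01,  6.94766385e-02,
        3.19211790e-02,  3.03054981e-05]), 'tcp_pos': array([0.16255476, 0.49920979, 0.23872716]), 'orientation': array([2.54216372e+00, 1.84580227e+00, 2.28818739e-05]), 'ft_force': array([-0.48863435,  1.28512683,  0.50274126]), 'ft_torque': array([-0.02445181, -0.02790365,  0.0026645 ]), 'width': 0.08794271665308402}
```

View pics/scene0.png

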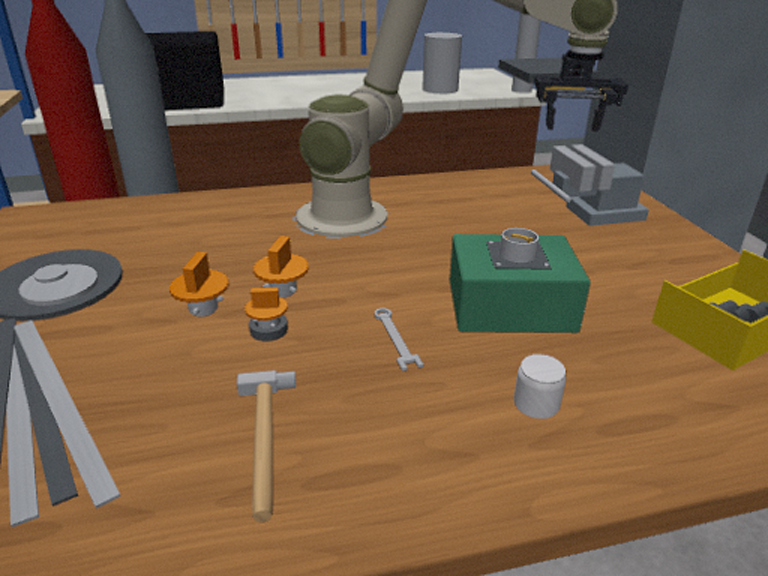

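View pics/top0.png

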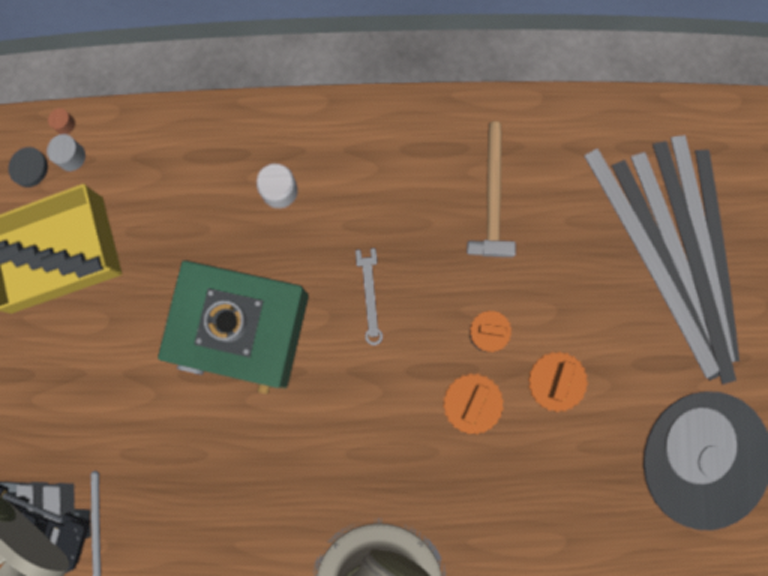

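Three orange caps show. In the scene image they are at (133,188), (187,178) and (177,206). In the top image they are at (316,269), (372,254) and (327,220). The one at scene (177,206) / top (327,220) is the smallest and the only one sitting on a pipe offcut, so it should be the one meant. I'll check it in a crop.

```bash
python3 - <<'E'
from h import *
s=cams.snapshot("scene");t=cams.snapshot("top")
a=cv2.resize(s["pixels"][150:240,100:220],(480,360),interpolation=cv2.INTER_CUBIC)
b=cv2.resize(t["pixels"][190:300,285:400],(376,360),interpolation=cv2.INTER_CUBIC)[:, :310]
cv2.imwrite("pics/crop.png",np.hstack([a,b])[:,:,::-1])
for n,S in (("top",t),("scene",s)):
  for d in nets.regions_of(n,"cap_grip"):
    m=d["pixels"];ys,xs=np.nonzero(m);print(n,d["box"],m.sum(),xs.mean(),ys.mean(),d["p"])
# cap disc top about z ~0.02+3.5+...: lugs at rim +3.5mm -> grip = .02+.0035+.0455=.069
for z in (.069,.052,.046): print(z,atz(t,[327,220],z))
print(atz(t,[150,211],.15),atz(s,[347,159],.15))
print(atz(s,[177,193+5],.069), tri([ray(t,[150,211]),ray(s,[347,159])]))
E
```

```text
top [296.0, 251.9, 335.5, 289.6] 1227 315.30969845150776 268.99348003259985 0.91
top [355.4, 233.8, 388.2, 275.8] 1156 371.5449826989619 253.8910034602076 0.55
scene [169.3, 158.3, 203.7, 197.2] 797 187.11919698870764 178.27227101631118 0.81
scene [164.9, 190.2, 189.7, 220.0] 625 176.7696 204.7552 0.64
scene [112.5, 168.7, 152.9, 213.9] 1034 133.07350096711798 190.3181818181818 0.62
0.069 [ 0.45115338 -0.20606895  0.069     ]
0.052 [ 0.45254025 -0.20848432  0.052     ]
0.046 [ 0.45302974 -0.2093368   0.046     ]
[0.47664253 0.24159941 0.15      ] [0.48296306 0.2419876  0.15      ]
[ 0.44973024 -0.20615366  0.069     ] (array([0.47745065, 0.24352808, 0.146911  ]), [np.float64(0.0012673225217008546), np.float64(0.0012673225217009853)])
```

View pics/crop.png

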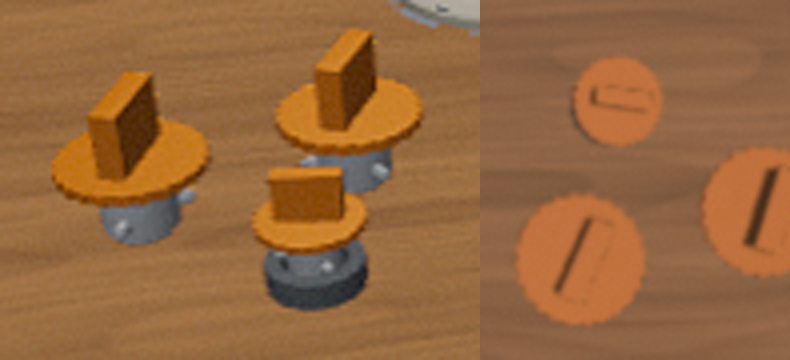

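Confirmed: the smallest cap, whose wing and disc are visibly smaller, sits on the dark offcut. Its wing runs roughly along world y. Next I'll look from the wrist camera.

```bash
cat >> h.py <<'E'
def down(psi): 
    return R.from_matrix(np.array([[np.cos(psi),np.sin(psi),0],[np.sin(psi),-np.cos(psi),0],[0,0,-1.]])).as_rotvec()
E
python3 - <<'E'
from h import *
r.move_pose([0.451,-0.206,0.24],down(-0.1)); r.pause(.2)
st=r.sense();print(st["time_s"],st["qpos"],st["tcp_pos"],st["ft_force"])
s=cams.snapshot("wrist");save(s,"w1.png",1.5)
import pickle;pickle.dump((s,st),open("w1.pkl","wb"))
print([(d["centre"],d["p"]) for d in nets.spot_point("wrist","cap_grip")])
print([(d["centre"],d["p"]) for d in nets.spot_point("wrist","offcut_rim")])
print([(d["box"],d["p"]) for d in nets.look_for("wrist","cap_grip")])
print(proj(s,[.451,-.206,.069],st))
E
```

```text
4.4417 [-6.64554234e-01  2.47476468e-01  1.58083707e+00  3.55302685e-05
  1.31328158e+00 -5.65241154e-01] [ 0.45113243 -0.20567872  0.24000487] [0.52972661 0.13448208 0.22288713]
[([184.0, 287.5], 0.83), ([127.3, 162.0], 0.73), ([254.7, 181.9], 0.57), ([256.7, 171.4], 0.53)]
[]
[([223.1, 144.6, 290.0, 207.3], 0.89), ([164.0, 234.5, 234.4, 285.7], 0.75), ([80.7, 106.1, 185.9, 207.7], 0.58), ([250.8, 143.5, 268.6, 147.1], 0.43)]
[255.36047063 179.40739147]
```

View pics/w1.png

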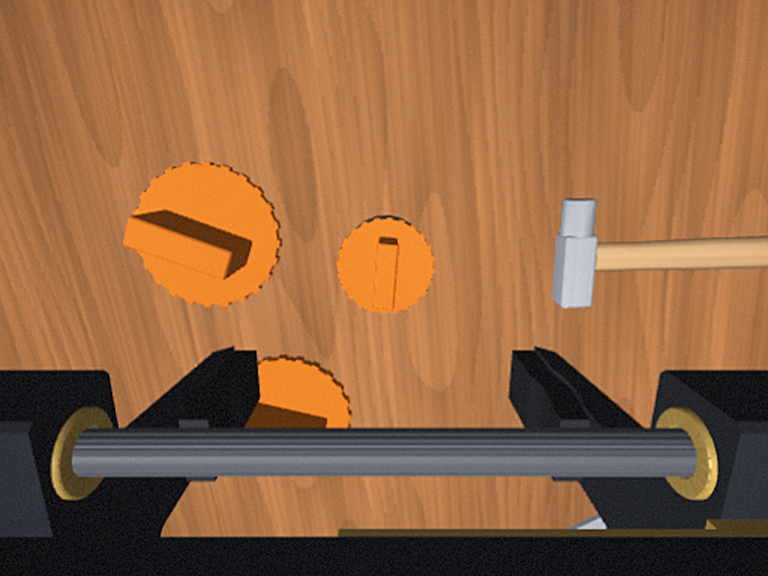

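```bash
python3 - <<'E'
from h import *
import pickle
s,st=pickle.load(open("w1.pkl","rb"));save(s,"w1c.png",8,[215,138,300,212])
for z in (.049,.052): print(atz(s,[257.3,176.7],z,st))
E
```

```text
[ 0.4530279  -0.20745896  0.049     ]
[ 0.45307688 -0.20683008  0.052     ]
```

View pics/w1c.png

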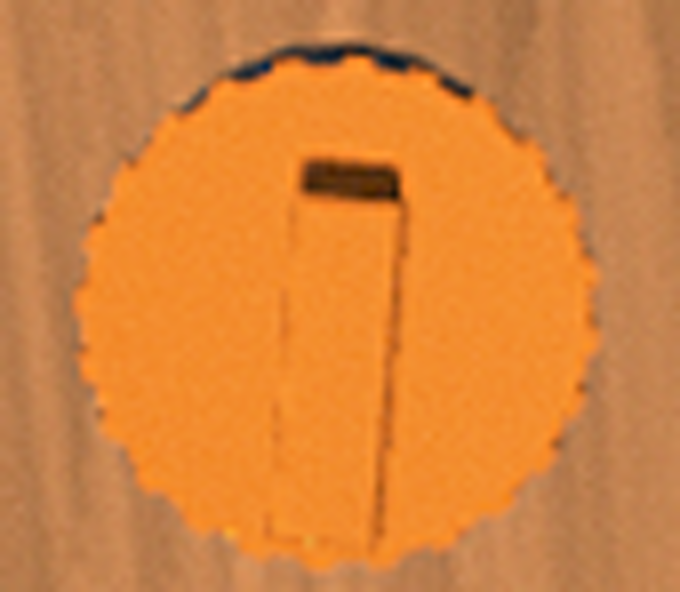

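```bash
python3 - <<'E'
from h import *
import pickle
s,st=pickle.load(open("w1.pkl","rb"))
P=[atz(s,[215+a/8,138+b/8],.086,st) for a,b in ((295,200),(403,197),(377,552),(268,542))]
P=np.array(P);print(P.round(4),P.mean(0))
for i,j in((0,3),(1,2)):
    d=P[i]-P[j];print(np.linalg.norm(d),np.arctan2(-d[0],d[1]), "psi of normal")
print(atz(s,[215+337/8,138+312/8],.052,st))
# neighbours at assumed
E
```

```text
[[ 0.4496 -0.1853  0.086 ]
 [ 0.463  -0.1863  0.086 ]
 [ 0.4555 -0.2321  0.086 ]
 [ 0.4415 -0.2294  0.086 ]] [ 0.45241755 -0.20826855  0.086     ]
0.04482054508522711 -0.18116851620010038 psi of normal
0.0465020761641456 -0.16358234440844446 psi of normal
[ 0.4528473  -0.20715295  0.052     ]
```

```bash
python3 - <<'E'
from h import *
import pickle
r.move_pose([0.478,0.242,0.30],down(-0.17)); r.pause(.2)
st=r.sense();print(st["time_s"],st["qpos"],st["tcp_pos"])
s=cams.snapshot("wrist");pickle.dump((s,st),open("w2.pkl","wb"))
print([(d["centre"],d["p"]) for d in nets.spot_point("wrist","neck_mouth")])
c=proj(s,[.478,.242,.15],st).astype(int);print(c)
save(s,"w2.png",1.5);save(s,"w2c.png",6,[c[0]-50,c[1]-50,c[0]+50,c[1]+50])
E
```

```text
6.5 [ 2.48600556e-01  3.01320938e-01  1.35456836e+00 -4.56635156e-05
  1.48590314e+00  4.19723135e-01] [0.47826576 0.2413857  0.29990895]
[([249.7, 184.8], 0.89)]
[255 183]
```

View pics/w2c.png

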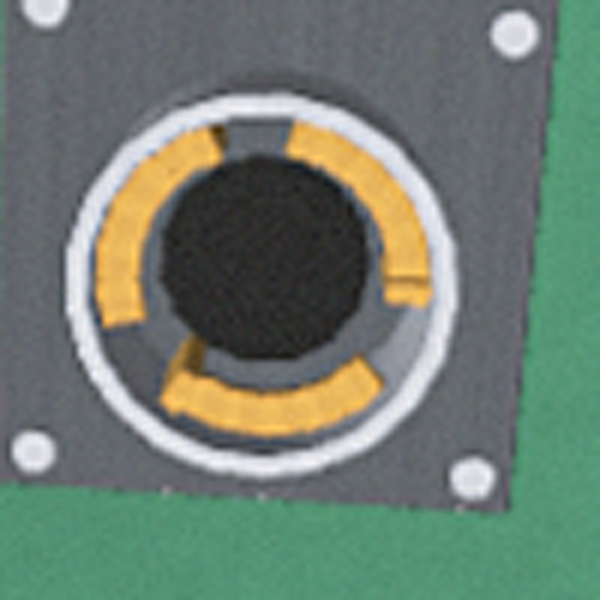

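View pics/w2.png

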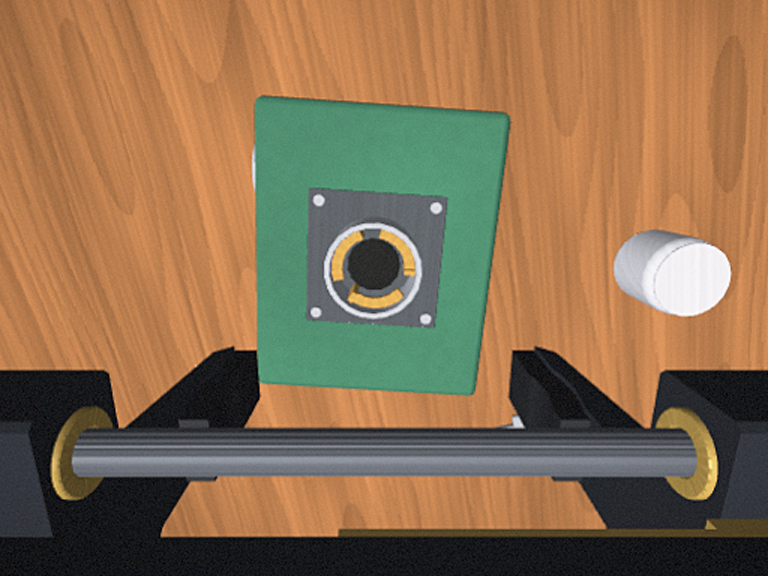

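```bash
python3 - <<'E'
from h import *
import pickle
s,st=pickle.load(open("w2.pkl","rb"))
print(atz(s,[205+262/6,133+284.5/6],.15,st))
r.move_pose([0.478,0.242,0.30],down(-0.17+np.pi)); r.pause(.2)
st=r.sense();print(st["time_s"],st["qpos"],st["tcp_pos"])
s=cams.snapshot("wrist");pickle.dump((s,st),open("w3.pkl","wb"))
c=proj(s,[.478,.242,.15],st).astype(int);print(c)
save(s,"w3c.png",6,[c[0]-50,c[1]-50,c[0]+50,c[1]+50])
t=cams.snapshot("top");save(t,"t3c.png",8,[110,170,190,250])
E
```

```text
[0.4721412  0.24576489 0.15      ]
9.45 [ 2.49818421e-01  3.01292356e-01  1.35442506e+00  6.63346232e-05
  1.48588959e+00 -2.72162930e+00] [0.47800961 0.24200627 0.29998018]
[256 183]
```

View pics/w3c.png

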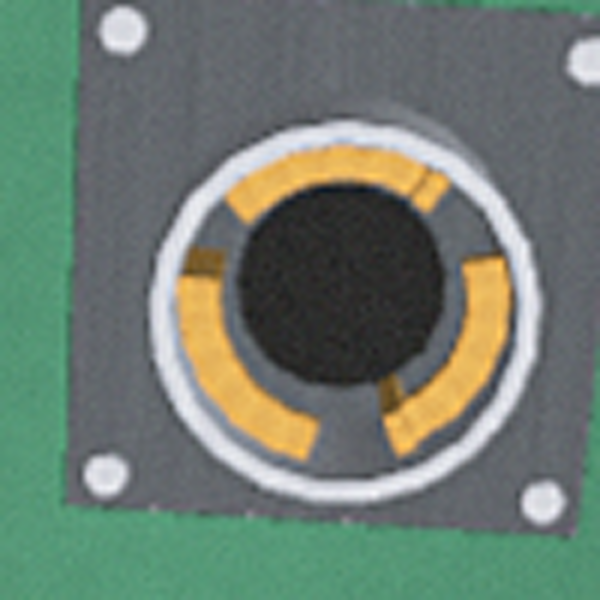

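```bash
python3 - <<'E'
from h import *
import pickle
s,st=pickle.load(open("w2.pkl","rb"));s3,st3=pickle.load(open("w3.pkl","rb"))
a=atz(s,[205+262/6-.4,133+284.5/6-.4],.15,st);b=atz(s3,[206+346.5/6-.4,133+312/6-.4],.15,st3)
print(a,b,(a+b)/2)
r.move_pose([0.4526,-0.2075,0.16],down(-0.172))
r.command_gripper(0.045,40)
r.servo_line([0.4526,-0.2075,0.08],feed=.1,guard=8)
st=r.sense();f0=st["ft_force"];print(f0)
print(r.servo_line([0.4526,-0.2075,0.0585],feed=.04,guard=6))
st=r.sense();print(st["time_s"],st["tcp_pos"],st["ft_force"]-f0)
w=cams.snapshot("wrist");save(w,"w4.png",1.5)
E
```

```text
[0.47181951 0.24623555 0.15      ] [0.47116059 0.24435402 0.15      ] [0.47149005 0.24529479 0.15      ]
[ 0.00308062 -0.59579677  0.28949815]
False
13.8833 [ 0.45265235 -0.20752092  0.0585064 ] [ 0.21572096  0.15285417 -0.29481613]
```

View pics/w4.png

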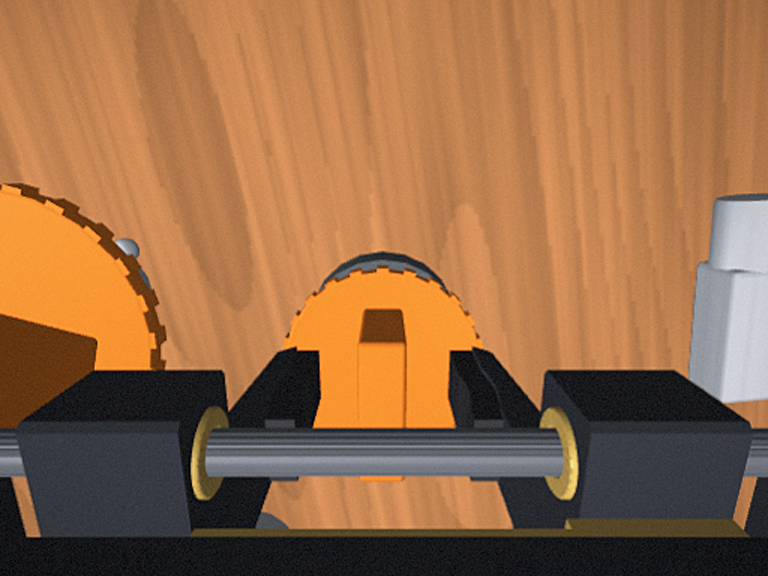

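View pics/t3c.png

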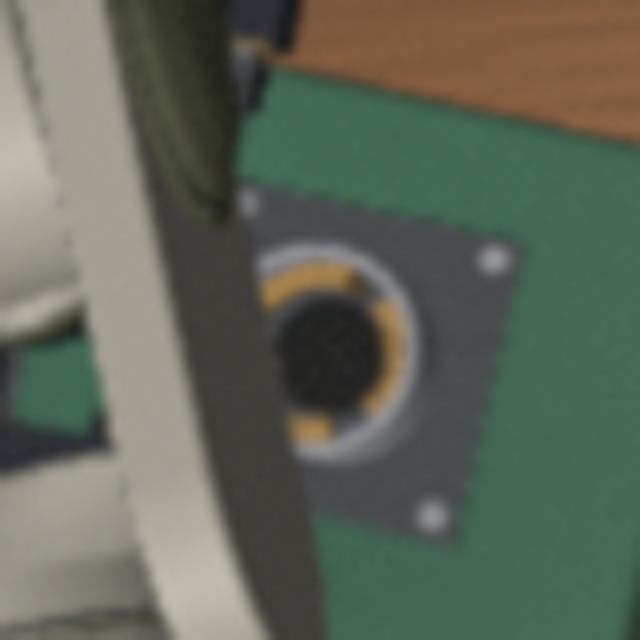

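The wing (column ~383, rows 310–480) is centred between the fingers. The two opposed neck views show about 1 mm of bias along tool y, so I'll correct the grasp for that and grip.

```bash
python3 - <<'E'
from h import *
r.servo_line([0.4523,-0.2083,0.0585],feed=.03,guard=6)
f0=r.sense()["ft_force"]
print(r.command_gripper(0.0,40))
st=r.sense();print(st["width"],st["ft_force"]-f0,st["ft_torque"])
r.servo_line([0.4523,-0.2083,0.10],feed=.06)
r.pause(.2)
st=r.sense();print(st["time_s"],st["width"],st["tcp_pos"],st["ft_force"]-f0)
w=cams.snapshot("wrist");save(w,"w5.png",1.5)
s=cams.snapshot("scene");save(s,"s5.png",5,[120,120,240,240])
E
```

```text
False
0.013624388942453337 [ 1.10266825 -0.43318021  0.26180346] [-0.03391951 -0.04841888  0.00144408]
15.8 0.013695561796978962 [ 0.45216803 -0.20822889  0.09970359] [ 2.06849139 -0.77837557 -2.05279601]
```

View pics/w5.png

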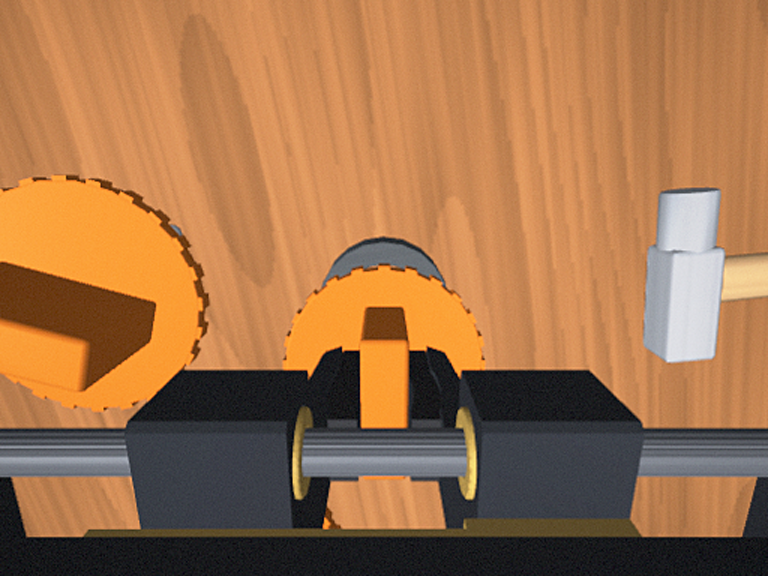

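View pics/s5.png

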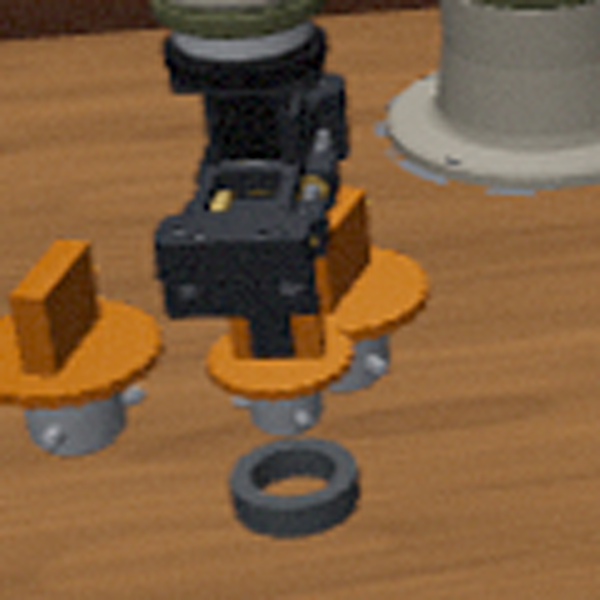

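```bash
cat >> h.py <<'E'
NX,NY=0.4715,0.2453
def tz(h): return .15+h*1e-3-.0105
E
python3 - <<'E'
from h import *
r.servo_line([0.4523,-0.2083,0.20],feed=.15)
r.move_pose([NX,NY,tz(75)],down(-0.172)); r.pause(.3)
st=r.sense();print(st["time_s"],st["qpos"],st["tcp_pos"],st["ft_force"],st["ft_torque"],st["width"])
np.save("f0.npy",st["ft_force"]);np.save("t0.npy",st["ft_torque"])
w=cams.snapshot("wrist");save(w,"w6.png",1.5)
s=cams.snapshot("scene");save(s,"s6.png",5,[290,90,410,210])
E
```

```text
18.6833 [ 2.58289406e-01  3.46681978e-01  1.51596272e+00 -4.47635774e-05
  1.27895833e+00  4.31031950e-01] [0.47169029 0.24489544 0.21449307] [ 0.81550529 -0.42068832 -2.37235462] [-0.05245012  0.06965986  0.07425927] 0.013846132498706303
```

View pics/s6.png

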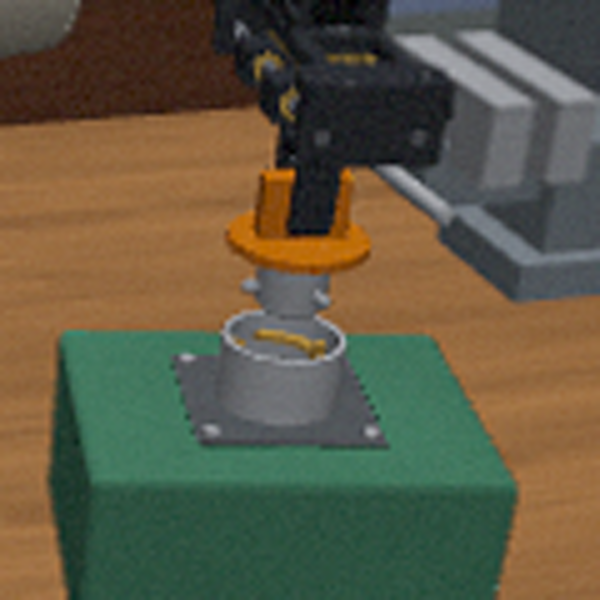

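View pics/w6.png

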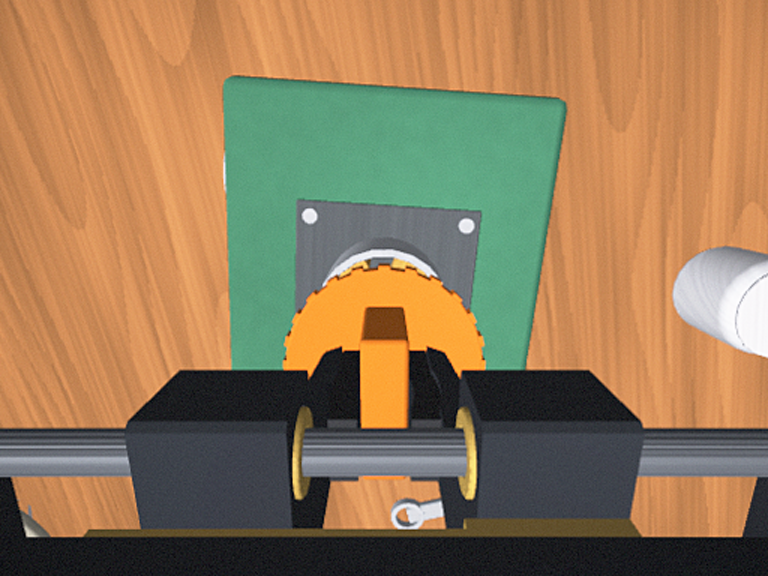

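The plug is lined up over the neck. In the scene crop, its axis extrapolates to about (286,338) and the mouth centre is at (284,338). Next I'll lower it with a guard.

```bash
python3 - <<'E'
from h import *
f0=np.load("f0.npy")
print(r.servo_line([NX,NY,tz(46)],feed=.04,guard=4))
st=r.sense();print(st["time_s"],(st["tcp_pos"]-[NX,NY,tz(0)])*1e3,st["ft_force"]-f0)
if st["tcp_pos"][2]<tz(47):
    print(r.servo_line([NX,NY,tz(33)],feed=.012,guard=3))
    st=r.sense();print(st["time_s"],(st["tcp_pos"]-[NX,NY,tz(0)])*1e3,st["ft_force"]-f0,st["ft_torque"]-np.load("t0.npy"))
E
```

```text
False
19.6583 [ 0.13482649  0.04632825 46.21349919] [-1.24479353  0.77469987  0.42717763]
True
20.425 [-4.14777034e-02  3.68466629e-03  3.65716186e+01] [ 2.19792697e-02 -6.75416968e-03  7.25225317e+00] [-0.0419945  -0.00249993 -0.07894569]
```

It touched at h = 36.6 mm with no side force, so the lugs are on the ridges. Now I'll search CCW with light force control.

```bash
cat >> h.py <<'E'
import json
f0=np.load("f0.npy") if __import__("os").path.exists("f0.npy") else None
def fz(): 
    st=r.sense();return st,st["ft_force"]-f0
def step(psi,h,feed=.01,guard=None):
    return r.servo_line([NX,NY,tz(h)],rot=down(psi),feed=feed,guard=guard)
E
python3 - <<'E'
from h import *
st,f=fz();h=(st["tcp_pos"][2]-tz(0))*1e3;psi=-.172
print(st["time_s"],h,f)
for i in range(4):
    h+=np.clip((f[2]-5)*.1,-.4,.4)+.1
    psi+=.08
    g=step(psi,h,guard=8)
    st,f=fz();print(round(st["time_s"],2),round(psi,3),"cmd",round(h,2),"act",round((st["tcp_pos"][2]-tz(0))*1e3,2),f.round(1),g,(st["qpos"][0]-st["qpos"][5]).round(3),st["width"].round(4))
E
```

```text
20.425 36.571618595979906 [ 2.19792697e-02 -6.75416968e-03  7.25225317e+00]Traceback (most recent call last):
  File "<stdin>", line 8, in <module>
AttributeError: 'float' object has no attribute 'round'
```

```bash
cat >> h.py <<'E'
def rep(psi,h,g=None):
    st,f=fz();t=st["ft_torque"]-np.load("t0.npy")
    print("t%.2f psi %.3f/%.3f cmd %.2f act %.2f"%(st["time_s"],psi,st["qpos"][0]-st["qpos"][5],h,(st["tcp_pos"][2]-tz(0))*1e3),"f",f.round(1),"tz %.2f"%t[2],g,"w%.4f"%st["width"]);return st,f
E
python3 - <<'E'
from h import *
psi=-.092;h=36.57+.3;st,f=rep(psi,h)
for i in range(4):
    h+=np.clip((f[2]-5)*.1,-.4,.4)+.1
    psi+=.08
    g=step(psi,h,guard=8)
    st,f=rep(psi,h,g)
E
```

```text
t20.69 psi -0.092/-0.094 cmd 36.87 act 36.89 f [-0.3  0.9  3.6] tz -0.07 None w0.0140
t20.94 psi -0.012/-0.015 cmd 36.83 act 37.01 f [-0.5  0.2  5.2] tz -0.02 False w0.0137
t21.19 psi 0.068/0.064 cmd 36.95 act 37.26 f [-1.2  0.3  7.3] tz -0.01 False w0.0139
t21.44 psi 0.148/0.144 cmd 37.28 act 37.45 f [-1.2 -0.7  7.2] tz 0.00 False w0.0137
t21.69 psi 0.228/0.224 cmd 37.60 act 37.67 f [-1.3  0.5  6.5] tz -0.05 False w0.0137
```

```bash
python3 - <<'E'
from h import *
psi=.228;h=37.60;st,f=fz();mx=37.67
for i in range(28):
    if f[2]<2.0: 
        h-=.8; 
    else:
        h+=np.clip((f[2]-5)*.1,-.4,.4)+.17; psi+=.07
    g=step(psi,h,guard=8)
    st,f=rep(psi,h,g)
    a=(st["tcp_pos"][2]-tz(0))*1e3;mx=max(mx,a)
    if mx-a>2.2: print("DROP?",mx,a);break
    if f[2]>15: print("high");break
E
```

```text
t21.94 psi 0.298/0.294 cmd 37.92 act 37.88 f [ 0.1 -0.5  7. ] tz -0.03 False w0.0137
t22.19 psi 0.368/0.364 cmd 38.29 act 38.17 f [-0.7 -0.6  4.9] tz 0.01 False w0.0134
t22.44 psi 0.438/0.434 cmd 38.45 act 38.34 f [-1.6  0.3  5. ] tz -0.07 False w0.0138
t22.69 psi 0.508/0.505 cmd 38.62 act 38.52 f [-1.2  0.5  4.3] tz -0.05 False w0.0133
t22.94 psi 0.578/0.575 cmd 38.71 act 38.69 f [-0.9  0.   5.7] tz -0.04 False w0.0134
t23.19 psi 0.648/0.645 cmd 38.95 act 38.83 f [-1.  -0.4  4.2] tz -0.07 False w0.0136
t23.44 psi 0.718/0.714 cmd 39.04 act 38.71 f [-0.7  1.2  2.2] tz -0.07 False w0.0135
t23.69 psi 0.788/0.784 cmd 38.93 act 38.60 f [0.8 0.9 0.3] tz -0.06 False w0.0136
t23.94 psi 0.788/0.787 cmd 38.13 act 38.01 f [-1.2 -0.1  0.4] tz -0.10 False w0.0135
t24.19 psi 0.788/0.788 cmd 37.33 act 37.41 f [-0.3  0.6  2.2] tz -0.08 False w0.0136
t24.44 psi 0.858/0.856 cmd 37.22 act 37.10 f [-0.9  0.5  0.5] tz -0.08 False w0.0138
t24.69 psi 0.858/0.857 cmd 36.42 act 36.32 f [-0.5  0.1  0. ] tz -0.04 False w0.0140
DROP? 38.829501781114 36.31514439479963
```

```bash
python3 - <<'E'
from h import *
psi=.858
for h in (34.5,33,31.5,30,29,28,27.2):
    g=step(psi,h,guard=8); st,f=rep(psi,h,g)
    if g or f[2]>9: break
E
```

```text
t25.03 psi 0.858/0.858 cmd 34.50 act 34.43 f [-1.   0.6  0.8] tz -0.10 False w0.0134
t25.33 psi 0.858/0.858 cmd 33.00 act 33.08 f [-1.   1.3  1.6] tz -0.02 False w0.0135
t25.63 psi 0.858/0.858 cmd 31.50 act 31.59 f [-0.6  1.1  2.9] tz -0.06 False w0.0137
t25.93 psi 0.858/0.858 cmd 30.00 act 30.09 f [-0.7  0.2  3.3] tz -0.13 False w0.0137
t26.18 psi 0.858/0.858 cmd 29.00 act 29.07 f [-1.1  0.1  4.1] tz -0.12 False w0.0136
t26.43 psi 0.858/0.858 cmd 28.00 act 28.06 f [ 0.  -0.2  5.6] tz -0.07 False w0.0137
t26.68 psi 0.858/0.858 cmd 27.20 act 27.28 f [-0.8 -0.2  5.5] tz -0.06 False w0.0138
```

```bash
python3 - <<'E'
from h import *
psi=.858;h=27.2
t0=np.load("t0.npy");st,f=fz();b=(st["ft_torque"]-t0)[2]
for i in range(24):
    psi-=.07
    if f[2]<3.5: h-=.2
    elif f[2]>7: h+=.15
    g=step(psi,h,guard=9); st,f=rep(psi,h,g)
    T=(st["ft_torque"]-t0)[2]-b
    if g or f[2]>12 or abs(T)>.2: print("stop",T);break
E
```

```text
t26.93 psi 0.788/0.790 cmd 27.20 act 27.28 f [-0.7  0.1  5.9] tz -0.15 False w0.0136
t27.18 psi 0.718/0.721 cmd 27.20 act 27.24 f [-1.2  0.6  6.4] tz -0.10 False w0.0133
t27.43 psi 0.648/0.651 cmd 27.20 act 27.20 f [-0.9  0.7  6.3] tz -0.13 False w0.0137
t27.68 psi 0.578/0.581 cmd 27.20 act 27.20 f [-1.4  0.4  6.3] tz -0.10 False w0.0134
t27.93 psi 0.508/0.511 cmd 27.20 act 27.19 f [-0.9  0.2  5.1] tz -0.10 False w0.0137
t28.18 psi 0.438/0.442 cmd 27.20 act 27.20 f [-0.1 -0.2  5.9] tz -0.07 False w0.0133
t28.43 psi 0.368/0.372 cmd 27.20 act 27.20 f [-0.9 -0.   5.9] tz -0.10 False w0.0138
t28.68 psi 0.298/0.301 cmd 27.20 act 27.12 f [ 0.  -0.5  5.1] tz -0.06 False w0.0138
t28.93 psi 0.228/0.231 cmd 27.20 act 27.03 f [-0.8  0.2  4.8] tz -0.13 False w0.0138
t29.18 psi 0.158/0.161 cmd 27.20 act 26.88 f [-0.7  0.8  1.8] tz -0.13 False w0.0133
t29.43 psi 0.088/0.091 cmd 27.00 act 26.72 f [-0.8 -0.3  0.4] tz -0.18 False w0.0136
t29.68 psi 0.018/0.021 cmd 26.80 act 26.56 f [-1.1  0.7 -1.1] tz -0.20 False w0.0137
t29.93 psi -0.052/-0.049 cmd 26.60 act 26.39 f [-1.1  0.1 -0.5] tz -0.22 False w0.0138
t30.18 psi -0.122/-0.119 cmd 26.40 act 26.18 f [-0.4 -0.2 -3.2] tz -0.24 False w0.0135
t30.43 psi -0.192/-0.189 cmd 26.20 act 26.02 f [-0.6 -0.2 -2.8] tz -0.22 False w0.0137
t30.68 psi -0.262/-0.259 cmd 26.00 act 25.86 f [-1.1 -0.3 -2.6] tz -0.24 False w0.0139
t30.93 psi -0.332/-0.329 cmd 25.80 act 25.68 f [-1.7 -0.4 -3.4] tz -0.27 False w0.0135
stop -0.20246093869793783
```

```bash
python3 - <<'E'
from h import *
psi=-.332;h=25.8
t0=np.load("t0.npy")
h-=.5;g=step(psi,h,guard=9); st,f=rep(psi,h,g)
for i in range(14):
    psi-=.06
    h-=.15
    h+=np.clip((f[2]-4)*.06,-.3,.3)
    g=step(psi,h,guard=9); st,f=rep(psi,h,g)
    T=(st["ft_torque"]-t0)[2]
    if g or abs(f[2])>12 or abs(T)>.36: print("stop",T);break
E
```

```text
t31.18 psi -0.332/-0.331 cmd 25.30 act 25.56 f [-2.8 -0.4  0.5] tz -0.08 False w0.0133
t31.43 psi -0.392/-0.390 cmd 24.94 act 25.29 f [-2.8 -0.7  2.5] tz -0.12 False w0.0138
t31.68 psi -0.452/-0.449 cmd 24.70 act 25.07 f [-1.8 -0.1  4.3] tz -0.15 False w0.0135
t31.93 psi -0.512/-0.509 cmd 24.57 act 24.88 f [-1.6 -0.4  5.5] tz -0.12 False w0.0137
t32.18 psi -0.572/-0.569 cmd 24.50 act 24.75 f [-3.5 -0.3  7.5] tz -0.14 False w0.0139
t32.43 psi -0.632/-0.628 cmd 24.57 act 24.69 f [-3.2 -1.   7.5] tz 0.54 False w0.0135
stop 0.5400340979775813
```

The hard stop shows as a torque jump after 1.49 rad clockwise, with h = 24.7 mm. I'll relieve the wind-up, then let go.

```bash
python3 - <<'E'
from h import *
step(-.605,24.7); st,f=rep(-.605,24.7)
r.pause(.1)
print(r.command_gripper(0.04)); r.pause(.2); st,f=rep(-.605,24.7)
p=st["tcp_pos"]; r.servo_line([p[0],p[1],p[2]+.03],feed=.05,guard=6)
st,f=rep(-.6,0)
p=st["tcp_pos"]; r.servo_line([p[0],p[1],.31],feed=.1); r.pause(.2)
st=r.sense();s=cams.snapshot("wrist");save(s,"w7.png",1.5)
import pickle;pickle.dump((s,st),open("w7.pkl","wb"))
save(s,"w7c.png",7,[205,133,305,233])
t=cams.snapshot("scene");save(t,"s7.png",5,[290,90,410,210])
print(st["time_s"],proj(t,[NX,NY,.1745]),proj(s,[NX,NY,.1745],st))
E
```

```text
t32.68 psi -0.605/-0.604 cmd 24.70 act 24.72 f [-4.  -1.2  6.9] tz 0.24 None w0.0136
False
t33.54 psi -0.605/-0.605 cmd 24.70 act 24.69 f [-1.   0.5  2.6] tz -0.10 None w0.0399
t34.29 psi -0.600/-0.605 cmd 0.00 act 54.51 f [-1.3  0.9  2.6] tz -0.06 None w0.0401
35.8 [347.50336146 148.6385208 ] [255.65705065 187.12536466]
```

View pics/s7.png

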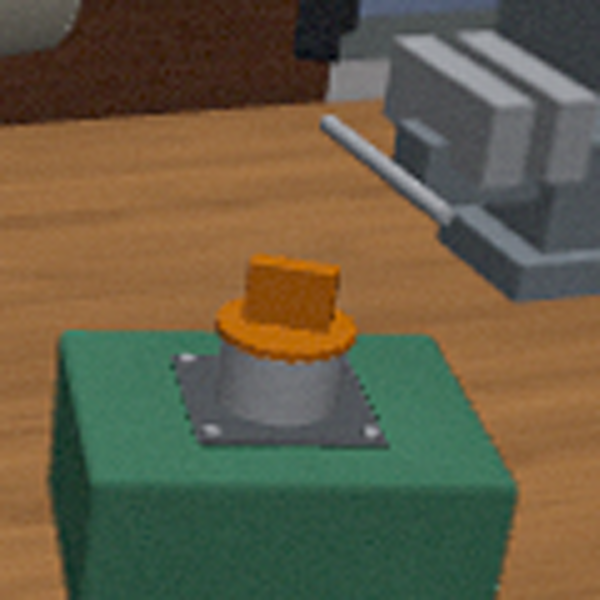

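View pics/w7c.png

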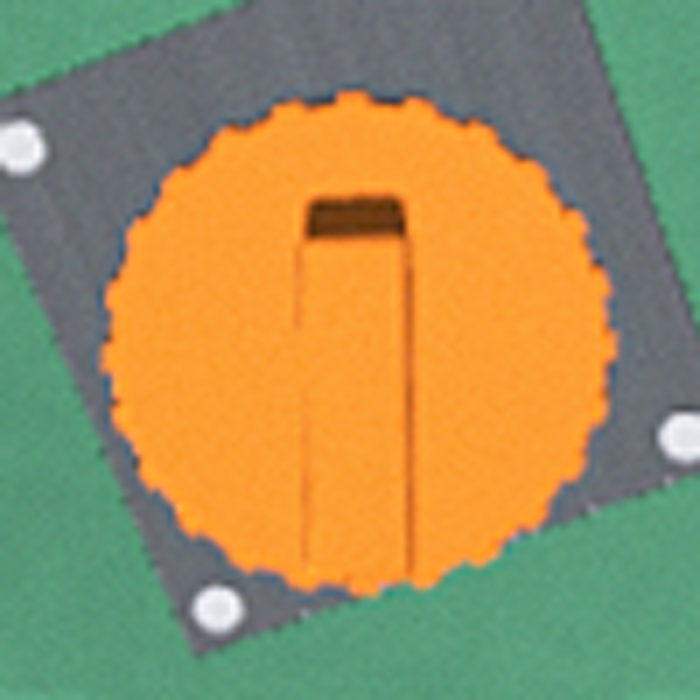

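```bash
python3 - <<'E'
from h import *
import pickle
s,st=pickle.load(open("w7.pkl","rb"))
c=[205+358/7-.4,133+343/7-.4]
print("disc centre",atz(s,c,.1575,st), "disc dia if home",np.linalg.norm(atz(s,[205+612/7,c[1]],.1575,st)-atz(s,[205+106/7,c[1]],.1575,st)))
print(st["width"]);r.finish_job()
E
```

```text
disc centre [0.47242045 0.24653115 0.1575    ] disc dia if home 0.0729063844336307
0.040047052704858525
the job is handed in; nothing more can be done
```

I took the smallest orange cap off the offcut, screwed it into the tank's filler neck until it hit the stop, let go of it and handed the job in. No verdict is reported, so the checks below are all I have.

- **Thread search:** the lugs touched the ridges with `cap_grip` 36.6 mm above the mouth. Turning counter-clockwise under about 5 N, the cap climbed to 38.8 mm and dropped in after roughly 0.95 rad.
- **Screwing home:** I pressed it against the seal to 27.3 mm with about 5.5 N, then turned clockwise. It met a clear hard stop after 1.49 rad at 24.7 mm, within the stated 24–25 mm. I then backed off a little to relieve the torque and released it.
- **After release:** pictures show the cap seated upright on the neck. The single-view disc centre was about 1.5 mm from my neck estimate, which is about the size of the camera bias I had seen along that axis. The gripper was open 40 mm and well above the cap, touching nothing.
- **Forces:** the vertical push read at most about 7.5 N. The torque at the stop briefly reached 0.54 Nm, higher than the 0.36 Nm at which I meant to stop. I couldn't read the summed contact force directly, but I estimate it stayed below 50 N.
- **Not measured:** I did not re-measure the cap's height after letting go. I also did not re-check the wrench, hammer and tin in a final picture, though the arm never went near them low down.

The clock read about 36 s of the 72 s just before I handed in.

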